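Refit the coffee grinder's bean hopper

TASK

The coffee grinder's bean hopper has only been stood loosely on the machine. Press it down and turn it clockwise (seen from above) until its lugs drop in, then keep it pressed and turn it on clockwise to the stop so that it is locked; after that push the orange gate tab at the front fully in to open the bean gate. Finally hang the coffee scoop by its hook over the hopper's rim and leave everything else on the worktop where it is.

Things in the scene. Friction and masses are not known exactly. Their poses are not given: they have to be found in the camera images.
- grinder: Coffee grinder, fixed: steel body 134 mm in diameter on a black foot 144 mm in diameter; its black collar (128 mm outside diameter) ends 140 mm above the worktop. Origin: centre of its underside. z up, -x its front, where the grounds bin (reaching 84 mm out from the axis) and the start button are.
- collar_top (a point): Middle of the collar's top edge, on the vertical axis about which the hopper turns; axes as the grinder's. Inside the collar are three inward ledges, 6 mm thick, with three 34-degree gaps between them, 120 degrees apart; below lies a sprung ring.
- drop_mark (a point): Wide orange mark on the collar's outside. When the hopper's pointer stands over it (hopper yaw 0.55 rad more than the grinder's, within 0.08 rad), the hopper's lugs fall through the gaps: it drops about 5 mm onto the sprung ring.
- lock_mark (a point): Narrow white mark on the collar's outside, 0.55 rad clockwise from the orange one. Pressed 7.5 mm further down after the drop (about 6 N; its flange then sits on the collar) the hopper turns on clockwise, lugs under the ledges, to a stop: pointer at this mark, hopper yaw equal to the grinder's within 0.05 rad.
- hopper: Smoky clear bean hopper, 78 mm high, rim 132 mm in outside diameter, 0.3 kg, loose. Origin: centre of its underside; z up, gate tab at its -x. At the start it stands on the collar, its three lugs on the ledges, origin 8 mm below the collar's top, yaw 1.05 to 1.45 rad more (anticlockwise from above) than the grinder's. Locked, the spring holds it with the origin 19 mm below; unlocked, it springs up.
- pointer (a point): Small orange pointer on the edge of the hopper's black flange, 62 mm from the hopper's axis, 40 degrees clockwise (from above) from its gate tab.
- grip_bar (a point): Centre of the top of the black bar (orange on top) in the middle of the hopper: 16 mm thick along the hopper's x, 46 mm long along its y, 40 mm high above the flat floor, top 12 mm below the rim. Half-open fingers can press on the floor on both sides of the bar and turn it like a key, gripped or not. The hopper is 104 mm wide inside at the floor, 124 mm at the rim.
- rim_centre (a point): Centre of the hopper's open mouth, level with the top of its rim, 78 mm above the hopper's origin. The rim is round, its wall 4 to 5 mm thick, outside radius 66 to 67 mm, upright for the uppermost 30 mm.
- gate (a joint): Bean gate of the hopper, a slide towards the hopper's axis: 0 closed (tab out), 0.016 m fully open (tab pushed in); needs about 1.5 N and stays where it is left.
- gate_tab (a point): Middle of the orange upright gate tab, 92 mm from the hopper's axis at its -x side when closed, 76 mm when open; the tab is 30 mm wide, 6 mm thick (radially) and 22 mm high, the point is halfway up, 39 mm above the hopper's origin. With the hopper locked it lies at the grinder's front.
- scoop: Steel coffee scoop with an upright handle and a dark wooden grip, 142 mm high, 70 g, standing on the worktop. Origin: at the worktop below the handle; the cup (44 mm wide, 28 mm high) lies on the -x side of the handle, the hook on the +x side. Upright handle 6 mm thick.
- hook (a point): The inside of the scoop's hook: the middle of its slot at the underside of its bridge, 88 mm above the scoop's base and 8.5 mm in +x from the handle's axis. The slot is open downwards, 11 mm wide along x and 19 mm deep between handle and prong.
- scoop_grip (a point): Middle of the scoop's square wooden grip, 14x14 mm and 46 mm long (96 to 142 mm above the scoop's base), on the handle's axis, 122 mm above the base.
- mug_1: White mug, 85x120x98 mm, a bystander; origin at its underside.
- lemon_1: Yellow lemon, 71x53x51 mm, a bystander; origin at its underside.
- onion_1: Red onion, 84x81x82 mm, a bystander; origin at its underside.
- garlic_1: Garlic bulb, 53x52x52 mm, a bystander; origin at its underside.
- kitchen_timer: Red and white kitchen timer, 65x65x55 mm, a bystander; origin at its underside.
Not all that is in view belongs to the job. What is shaped like the scoop but blue or green is not meant.

How it is judged (in metres and radians):
On the way, in this order (a step that is already met when the one before it is completed fails the run):
1. the hopper's lugs have dropped into the gaps of the collar (z of hopper in the frame of collar_top below -0.011 m and horizontal distance between hopper and collar_top below 0.005 m and angle between hopper's own z axis and vertical below 0.1 rad), for 0.1 s.
2. the hopper is turned to its stop under the ledges, gate tab at the grinder's front (horizontal distance between hopper and collar_top below 0.004 m and z of hopper in the frame of collar_top below -0.016 m and angle between the x axis of hopper and the x axis of grinder, either way round below 0.16 rad and x of gate_tab in the frame of grinder below -0.06 m and angle between hopper's own z axis and vertical below 0.06 rad), for 0.2 s.
3. the bean gate is pushed open with the hopper locked (all of step 2 and value of joint gate above 0.0125 m), for 0.2 s.
4. the scoop hangs by its hook on the hopper's rim (z of hook in the frame of rim_centre between -0.006 and 0.008 m and horizontal distance between hook and rim_centre between 0.055 and 0.073 m and angle between scoop's own z axis and vertical below 0.35 rad and contact force between scoop and hopper above 0.1 N), for 0.2 s.
At the end, for the whole second after the job is handed in: Hopper locked: upright, centred within 4 mm, 16 mm or more down in the collar, within 0.16 rad of the grinder's yaw, gate tab at the front; gate open by over 12.5 mm; scoop at rest, its hook's bridge on the hopper's rim, within 0.35 rad of upright (all of step 3 and all of step 4 and linear speed of scoop below 0.03 m/s and angular speed of scoop below 0.4 rad/s); the robot touches nothing.
It fails at once if a bystander (mug, lemon, onion, garlic, timer) is moved by more than 3 cm (distance of any of mug_1, lemon_1, onion_1, garlic_1, kitchen_timer from where it was at the start of the episode above 0.03 m).
It also fails if it takes over 67 s, if anything falls off the work surface, if the arm or the gripper's body presses on something with over 40 N, if the wrist force passes 120 N, or if a joint passes its speed limit or range.

ROBOT

A 7-joint arm with a two-finger parallel gripper is mounted at the origin on a cart in front of the work surface, level with it; the furniture and walls round the work are solid. World frame = base frame: x ahead of the robot, y to its left, z up, the work surface at z = 0. Lengths are in m, angles in degrees, forces in N, time in s.
With the tool pointing down it reaches from about 0.4 to 0.85 m from the base axis. Payload 10.4 kg.
Tool frame: the origin (TCP) lies on the centre line of the jaws, within the pads' length; the fingertips stand 25 mm ahead of it and the grasp point (between the pads) lies 6 mm ahead of it; z points along the fingers, y is the line along which they close (so a half turn about z gives the same grasp; the last joint's range is limited). The gripper opens to 87 mm and grips with 3 to 60 N. Pads are 19 mm wide; open, the fingers measure 117 mm over their backs; the gripper's body (75 mm by 190 mm) begins 51 mm behind the grasp point.
Start: joints at [-70.909, 19.034, -3.707, 83.658, 1.238, 77.344, -5.071], TCP at [0.218, 0.586, 0.248] pointing down, gripper open.
Joint ranges: [-148.97, 148.97], [-28.65, 121.19], [-84.17, 76.75], [9.2, 138.47], [-72.65, 252.65], [3.7, 117.97], [-149.18, 149.18]. Speed limits (degrees/s): [127.2, 127.2, 159.86, 159.86, 180, 180, 180].

INTERFACE

Orientations are given as a 3x3 rotation matrix whose columns are the frame's x, y, z axes.
In Python, from plant import * gives the robot as it stands.
- The arm moves only by the tool arm_command, never from a script. Its argument "moves" is a list of rows, each an object of numbers: "tx", "ty", "tz": the shift along the world's x, y, z in m; "rx", "ry", "rz": the turn, a rotation vector about the world's x, y, z in rad; "fingers": the closure, from -1 (fully open) to 1 (shut). A call has 1 to 12 rows; each row shifts and turns the commanded pose from where the row before left it; what a row does not reach is not made up. A row lasts 1/12 s, in which the tool goes at most 41.7 mm and 7.16 degrees, less where a joint would pass 70% of its speed; a pose out of reach is approached as far as the arm can. A call with a gripper value outside its range is refused whole. The fingers move at their own pace and stop on an object; "newtons" is the grip in N (left out, the last holds). Time passes only in rows, so rows that do not move let the fingers close. It gives the time, the measured TCP pose, the force, the opening and the grip force at its end, in the units of the state.
- state(): the state, without advancing time (a new reading comes with each control period).
- read_camera(name): name is "scene" or "top"; returns a dict with "img" (420x560x3 uint8, red, green, blue), "fx", "fy", "cx", "cy" (pixels), "dist_coeffs" ([k1, k2, p1, p2, k3] as OpenCV has them; the pictures are not rectified), "xyz" and "rotation" of the camera in the world. Camera axes: x right, y down, z forward; pixel columns grow to the right and rows downward; lengths in m; the calibration is good to about 2 mm. A picture is of the moment at which its call begins. There is no depth.
- finish_job(): hands the job in; it is judged then, once.
The state is a dict: "time": time; "joint_positions": joint angles; "dq": joint speeds; "tau": joint torques, N m; "tool_pos": TCP position; "ee_rot": TCP orientation; "contact_force": force on the tool from outside, world axes, zero at the start; "moment": the same for the moment, N m; "opening": finger opening in m; "grip_force": force on a finger pad.
Only numpy, scipy, OpenCV 4.12 (cv2) and the standard library are available. Lean on these libraries where they do the work, as an engineer would, in place of code of your own. Each camera call takes 0.05 s, during which the arm holds its last target. There are 200 camera calls.

## Working session

There is one attempt and no reset: what is moved stays moved. The work goes in short steps, Python scripts to look and compute and a tool call to move; the robot and the scene stay as the last step left them, time stands still between calls to the robot, and variables do not carry over. Pictures are saved under pics/ and viewed, at most 10 in all, crops included, and the job is handed in when it is done.

Besides the shell and the picture viewer there is one more tool, called after ">>>" as name([rows], argument=value, ...), one row to a line, values as JSON. arm_command: Moves the arm, as the interface text tells. Its arguments: {"type":"object","properties":{"moves":{"type":"array","items":{"type":"object","properties":{"tx":{"type":"number"},"ty":{"type":"number"},"tz":{"type":"number"},"rx":{"type":"number"},"ry":{"type":"number"},"rz":{"type":"number"},"fingers":{"type":"number"}}}},"newtons":{"type":"number"}},"required":["moves"]}

```bash
mkdir -p pics; ls; python3 - <<'E'
from plant import *
import cv2,numpy as np
s=state();print({k:np.round(v,3).tolist() for k,v in s.items()})
for n in("scene","top"):
    c=read_camera(n);cv2.imwrite(f"pics/{n}0.png",c["img"][:,:,::-1])
    np.savez(f"{n}0.npz",**c)
    print(n,[c[k] for k in("fx","fy","cx","cy","dist_coeffs","xyz","rotation")])
E
```

```text
pics
{'time': 0.0, 'joint_positions': [-70.91, 19.072, -3.706, 83.705, 1.237, 77.343, -5.072], 'dq': [-0.005, -0.01, -0.042, 0.058, -0.092, -0.008, -0.172], 'tau': [-0.0, -62.324, 0.025, -38.99, -0.061, 0.04, 0.0], 'tool_pos': [0.218, 0.586, 0.247], 'ee_rot': [[-0.937, 0.348, -0.0], [0.348, 0.937, -0.001], [-0.0, -0.001, -1.0]], 'contact_force': [-0.745, 0.074, -1.011], 'moment': [-0.043, -0.03, -0.042], 'grip_force': 0.0, 'opening': 0.087}
scene [523.0821478699866, 523.0821478699866, 276.0990265829229, 206.91129887635216, array([0.01566181, 0.        , 0.        , 0.        , 0.        ]), array([-0.41566131,  1.12744288,  1.19297412]), array([[-0.59852255, -0.52611978,  0.60412642],
       [-0.80106727,  0.38564477, -0.45778743],
       [ 0.00787283, -0.75794201, -0.65227443]])]
top [467.28641016911286, 467.28641016911286, 278.3750415801974, 213.94114111284964, array([-0.12880233,  0.        ,  0.        ,  0.        ,  0.        ]), array([0.3738317 , 0.37627797, 1.23951311]), array([[-0.00600447, -0.98175625,  0.19004897],
       [-0.9999672 ,  0.006928  ,  0.00419539],
       [-0.00543551, -0.19001754, -0.98176565]])]
```

View pics/scene0.png

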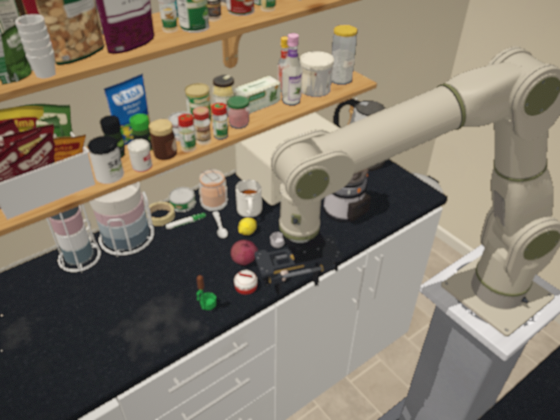

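View pics/top0.png

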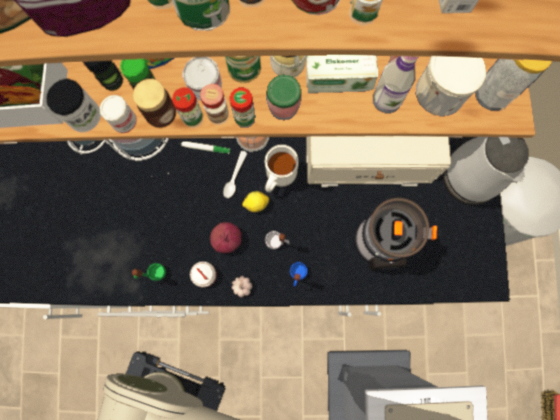

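Scoop-like candidates (top view): steel at (275,240), blue at (299,271), green at (155,272); spoon at (235,175). Steel with a dark grip at (275,240) fits; I check it in a close crop.

```bash
python3 - <<'E'
import cv2,numpy as np
t=cv2.imread("pics/top0.png")
a=cv2.resize(t[190:280,340:450],None,fx=4.4,fy=4.4*1,interpolation=cv2.INTER_CUBIC)
b=cv2.resize(t[220:265,255:300],(300,300),interpolation=cv2.INTER_CUBIC)
o=np.zeros((396,790,3),np.uint8);o[:a.shape[0],:a.shape[1]]=a;o[:300,490:790]=b
cv2.imwrite("pics/c1.png",o)
E
```

```text
(no output)
```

View pics/c1.png

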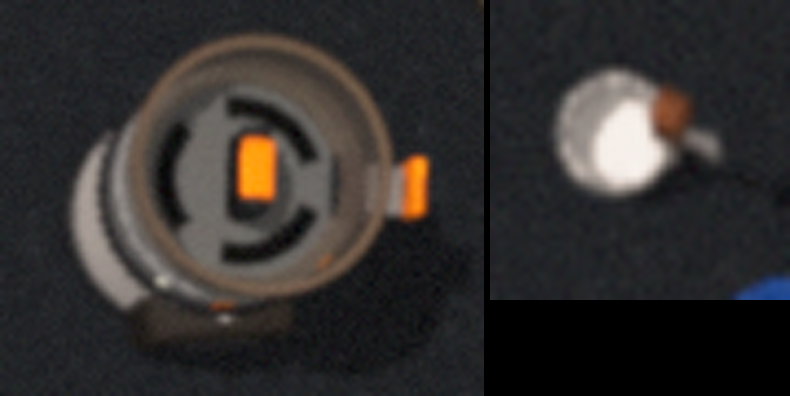

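The crop shows the bar at top-image (398,228), tab (434,232), pointer (414,249), orange mark (390,259), white mark (377,254). The steel scoop has its cup at (273,239), wooden grip (282,237) and hook (287,241). The choice is confirmed.

```bash
cat > h.py <<'E'
import cv2,numpy as np
def ray(c,px,z):
    K=np.array([[c["fx"],0,c["cx"]],[0,c["fy"],c["cy"]],[0,0,1.]])
    p=cv2.undistortPoints(np.array(px,float).reshape(-1,1,2),K,np.array(c["dist_coeffs"])).reshape(-1,2)
    d=np.c_[p,np.ones(len(p))]@np.array(c["rotation"]).T
    o=np.array(c["xyz"]);return o+d*((z-o[2])/d[:,2])[:,None]
def mask(img,lo,hi): return cv2.inRange(cv2.cvtColor(img,cv2.COLOR_RGB2HSV),lo,hi)
def blobs(m,roi,amin=3):
    x0,y0,x1,y1=roi;n,_,s,ce=cv2.connectedComponentsWithStats(m[y0:y1,x0:x1])
    return [(ce[i]+[x0,y0],s[i]) for i in range(1,n) if s[i,4]>=amin]
E
python3 - <<'E'
from h import *
c=np.load("top0.npz");im=c["img"]
for ce,s in blobs(mask(im,(5,150,120),(22,255,255)),(340,190,450,280)): print("or",ce.round(1),s[4])
for ce,s in blobs(mask(im,(0,90,50),(20,255,200)),(262,225,300,255)): print("wood",ce.round(1),s)
for ce,s in blobs(mask(im,(0,0,110),(179,70,255)),(260,225,296,253)): print("cup",ce.round(1),s)
P=lambda n,x,y,z:print(n,ray(c,[(x,y)],z)[0].round(4))
P("bar",398.4,228.2,.198);P("tab",434.3,232.5,.180);P("ptr",413.9,249.5,.154)
P("orange",390.5,259.3,.133);P("white",376.8,253.6,.133);P("binfront",388.6,265,.1)
P("cup",273.4,239.5,.028);P("wood",282.3,236.8,.142);P("hook",287,241.5,.088)
# rim: outer ellipse points from crop
for q in[(130,165),(392,165),(258,33),(258,298)]:P("rim",340+q[0]/4.4,190+q[1]/4.4,.21)
cs=np.load("scene0.npz");im=cs["img"]
for ce,s in blobs(mask(im,(5,150,120),(22,255,255)),(310,150,420,260)): print("sc or",ce.round(1),s[4])
a=cv2.resize(im[130:260,230:420],(760,520),interpolation=cv2.INTER_CUBIC);cv2.imwrite("pics/c2.png",a[:,:,::-1])
E
```

```text
or [398.  227.9] 128
or [433.9 232.1] 72
wood [281.8 236.5] [17  8  7  8 37]
cup [272.9 239.8] [  5   6  17  18 230]
cup [286.7 240.8] [25 15  4  3  6]
bar [0.5405 0.108  0.198 ]
tab [0.5325 0.019  0.18  ]
ptr [0.4964 0.0622 0.154 ]
orange [0.476  0.1143 0.133 ]
white [0.49   0.1467 0.133 ]
binfront [0.4651 0.1118 0.1   ]
cup [0.5404 0.3949 0.028 ]
wood [0.531 0.372 0.142]
hook [0.5269 0.3602 0.088 ]
rim [0.5407 0.1766 0.21  ]
rim [0.5395 0.0404 0.21  ]
rim [0.6093 0.1067 0.21  ]
rim [0.4721 0.114  0.21  ]
sc or [358.5 190. ] 6
```

View pics/c2.png

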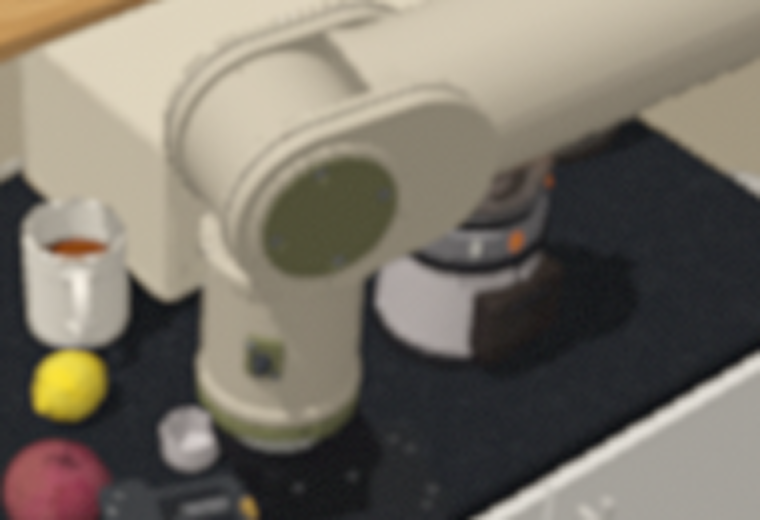

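The scene crop shows the arm hiding most of the grinder. The white mark is at about (349,191) and the orange mark at (359,190), consistent with the top view. The hopper axis is at about (0.5405, 0.1085), hopper yaw 85° and grinder yaw 3°. Moving above the bar.

>>> arm_command([
  {"tz": 0.03, "fingers": 0.0},
  {"tx": 0.02, "ty": -0.03, "rz": 0.03, "fingers": 0.0},
  {"tx": 0.02, "ty": -0.03, "rz": 0.03, "fingers": 0.0},
  {"tx": 0.02, "ty": -0.03, "rz": 0.03, "fingers": 0.0},
  {"tx": 0.02, "ty": -0.03, "rz": 0.03, "fingers": 0.0},
  {"tx": 0.02, "ty": -0.03, "rz": 0.03, "fingers": 0.0},
  {"tx": 0.02, "ty": -0.03, "rz": 0.03, "fingers": 0.0},
  {"tx": 0.02, "ty": -0.03, "rz": 0.03, "fingers": 0.0},
  {"tx": 0.02, "ty": -0.03, "rz": 0.03, "fingers": 0.0},
  {"tx": 0.02, "ty": -0.03, "rz": 0.03, "fingers": 0.0},
  {"tx": 0.02, "ty": -0.03, "fingers": 0.0},
  {"tx": 0.02, "ty": -0.03, "fingers": 0.0},
], newtons=15)

```text
validation failed for argument at $.mo...
```

>>> arm_command([
  {"tx": 0.02, "ty": -0.03, "fingers": 0.0},
  {"tx": 0.02, "ty": -0.03, "fingers": 0.0},
  {"tx": 0.02, "ty": -0.03, "fingers": 0.0},
  {"tx": 0.02, "ty": -0.03, "fingers": 0.0},
  {"tx": 0.02, "ty": -0.03, "fingers": 0.0},
  {"fingers": 0.0},
  {"fingers": 0.0},
])

```text
validation failed for argument at $.mo...
```

>>> arm_command([
  {"tx": 0, "ty": 0, "tz": 0.03, "rx": 0, "ry": 0, "rz": 0, "fingers": 0},
], newtons=15)

```text
time: 0.18
tool_pos: [0.217, 0.5835, 0.2715]
ee_rot: [[-0.937, 0.348, -0.003], [0.348, 0.937, -0.01], [-0.001, -0.01, -1.0]]
contact_force: [0.7, -0.6, -0.7]
opening: 0.0848
grip_force: 0.0
```

All keys are needed in each row.

>>> arm_command([
  {"tx": 0.02, "ty": -0.03, "tz": 0, "rx": 0, "ry": 0, "rz": 0.03, "fingers": 0},
  {"tx": 0.02, "ty": -0.03, "tz": 0, "rx": 0, "ry": 0, "rz": 0.03, "fingers": 0},
  {"tx": 0.02, "ty": -0.03, "tz": 0, "rx": 0, "ry": 0, "rz": 0.03, "fingers": 0},
  {"tx": 0.02, "ty": -0.03, "tz": 0, "rx": 0, "ry": 0, "rz": 0.03, "fingers": 0},
  {"tx": 0.02, "ty": -0.03, "tz": 0, "rx": 0, "ry": 0, "rz": 0.03, "fingers": 0},
  {"tx": 0.02, "ty": -0.03, "tz": 0, "rx": 0, "ry": 0, "rz": 0.03, "fingers": 0},
  {"tx": 0.02, "ty": -0.03, "tz": 0, "rx": 0, "ry": 0, "rz": 0.03, "fingers": 0},
  {"tx": 0.02, "ty": -0.03, "tz": 0, "rx": 0, "ry": 0, "rz": 0.03, "fingers": 0},
  {"tx": 0.02, "ty": -0.03, "tz": 0, "rx": 0, "ry": 0, "rz": 0.03, "fingers": 0},
  {"tx": 0.02, "ty": -0.03, "tz": 0, "rx": 0, "ry": 0, "rz": 0, "fingers": 0},
  {"tx": 0.02, "ty": -0.03, "tz": 0, "rx": 0, "ry": 0, "rz": 0, "fingers": 0},
  {"tx": 0.02, "ty": -0.03, "tz": 0, "rx": 0, "ry": 0, "rz": 0, "fingers": 0},
])

```text
time: 1.18
tool_pos: [0.4582, 0.2241, 0.2774]
ee_rot: [[-0.996, 0.086, -0.0], [0.086, 0.996, 0.0], [0.0, 0.0, -1.0]]
contact_force: [1.2, 0.9, -0.5]
opening: 0.0436
grip_force: 0.0
```

>>> arm_command([
  {"tx": 0.02, "ty": -0.03, "tz": 0, "rx": 0, "ry": 0, "rz": 0, "fingers": 0},
  {"tx": 0.02, "ty": -0.03, "tz": 0, "rx": 0, "ry": 0, "rz": 0, "fingers": 0},
  {"tx": 0.02, "ty": -0.03, "tz": 0, "rx": 0, "ry": 0, "rz": 0, "fingers": 0},
  {"tx": 0.02, "ty": -0.03, "tz": 0, "rx": 0, "ry": 0, "rz": 0, "fingers": 0},
  {"tx": 0, "ty": 0, "tz": 0, "rx": 0, "ry": 0, "rz": 0, "fingers": 0},
  {"tx": 0, "ty": 0, "tz": 0, "rx": 0, "ry": 0, "rz": 0, "fingers": 0},
  {"tx": 0, "ty": 0, "tz": 0, "rx": 0, "ry": 0, "rz": 0, "fingers": 0},
])

```text
time: 1.77
tool_pos: [0.5374, 0.1063, 0.2772]
ee_rot: [[-0.996, 0.086, -0.001], [0.086, 0.996, 0.0], [0.001, 0.0, -1.0]]
contact_force: [0.1, 1.0, 0.2]
opening: 0.0437
grip_force: 0.0
```

>>> arm_command([
  {"tx": 0.003, "ty": 0.002, "tz": -0.015, "rx": 0, "ry": 0, "rz": 0, "fingers": 0},
  {"tx": 0, "ty": 0, "tz": -0.015, "rx": 0, "ry": 0, "rz": 0, "fingers": 0},
  {"tx": 0, "ty": 0, "tz": -0.015, "rx": 0, "ry": 0, "rz": 0, "fingers": 0},
  {"tx": 0, "ty": 0, "tz": -0.015, "rx": 0, "ry": 0, "rz": 0, "fingers": 0},
  {"tx": 0, "ty": 0, "tz": -0.015, "rx": 0, "ry": 0, "rz": 0, "fingers": 0},
  {"tx": 0, "ty": 0, "tz": -0.014, "rx": 0, "ry": 0, "rz": 0, "fingers": 0},
  {"tx": 0, "ty": 0, "tz": 0, "rx": 0, "ry": 0, "rz": 0, "fingers": 0},
])

```text
time: 2.35
tool_pos: [0.5386, 0.1093, 0.1858]
ee_rot: [[-0.997, 0.083, -0.004], [0.083, 0.997, -0.001], [0.004, -0.001, -1.0]]
contact_force: [-0.9, -0.5, -0.9]
opening: 0.0438
grip_force: 0.0
```

>>> arm_command([
  {"tx": 0, "ty": 0, "tz": 0, "rx": 0, "ry": 0, "rz": 0, "fingers": 0.8},
  {"tx": 0, "ty": 0, "tz": 0, "rx": 0, "ry": 0, "rz": 0, "fingers": 0.8},
  {"tx": 0, "ty": 0, "tz": 0, "rx": 0, "ry": 0, "rz": 0, "fingers": 0.8},
  {"tx": 0, "ty": 0, "tz": 0, "rx": 0, "ry": 0, "rz": 0, "fingers": 0.8},
  {"tx": 0, "ty": 0, "tz": 0, "rx": 0, "ry": 0, "rz": 0, "fingers": 0.8},
])

```text
time: 2.77
tool_pos: [0.5411, 0.1087, 0.1894]
ee_rot: [[-0.996, 0.085, 0.001], [0.085, 0.996, 0.002], [-0.001, 0.002, -1.0]]
contact_force: [0.8, 14.6, 6.6]
opening: 0.0181
grip_force: 8.0
```

>>> arm_command([
  {"tx": 0, "ty": 0.001, "tz": 0, "rx": 0, "ry": 0, "rz": 0, "fingers": 0.8},
  {"tx": 0, "ty": 0, "tz": 0, "rx": 0, "ry": 0, "rz": 0, "fingers": 0.8},
  {"tx": 0, "ty": 0, "tz": 0, "rx": 0, "ry": 0, "rz": 0, "fingers": 0.8},
])

```text
time: 3.02
tool_pos: [0.5412, 0.11, 0.1894]
ee_rot: [[-0.996, 0.085, 0.002], [0.085, 0.996, 0.002], [-0.001, 0.002, -1.0]]
contact_force: [-0.0, 5.3, 5.7]
opening: 0.0162
grip_force: 15.0
```

>>> arm_command([
  {"tx": 0, "ty": 0.0005, "tz": -0.001, "rx": 0, "ry": 0, "rz": -0.04, "fingers": 0.8},
  {"tx": 0, "ty": 0, "tz": 0, "rx": 0, "ry": 0, "rz": -0.08, "fingers": 0.8},
  {"tx": 0, "ty": 0, "tz": 0, "rx": 0, "ry": 0, "rz": -0.08, "fingers": 0.8},
  {"tx": 0, "ty": 0, "tz": 0, "rx": 0, "ry": 0, "rz": -0.08, "fingers": 0.8},
  {"tx": 0, "ty": 0, "tz": 0, "rx": 0, "ry": 0, "rz": -0.08, "fingers": 0.8},
  {"tx": 0, "ty": 0, "tz": 0, "rx": 0, "ry": 0, "rz": -0.08, "fingers": 0.8},
  {"tx": 0, "ty": 0, "tz": 0, "rx": 0, "ry": 0, "rz": 0, "fingers": 0.8},
])

```text
time: 3.6
tool_pos: [0.5415, 0.111, 0.1891]
ee_rot: [[-0.863, 0.505, 0.003], [0.505, 0.863, 0.002], [-0.001, 0.003, -1.0]]
contact_force: [-0.2, 6.0, 9.0]
opening: 0.0191
grip_force: 16.3
```

>>> arm_command([
  {"tx": 0, "ty": 0.001, "tz": 0, "rx": 0, "ry": 0, "rz": -0.08, "fingers": 0.8},
  {"tx": 0, "ty": 0, "tz": 0, "rx": 0, "ry": 0, "rz": -0.08, "fingers": 0.8},
  {"tx": 0, "ty": 0, "tz": 0, "rx": 0, "ry": 0, "rz": -0.08, "fingers": 0.8},
  {"tx": 0, "ty": 0, "tz": 0, "rx": 0, "ry": 0, "rz": 0, "fingers": 0.8},
], newtons=25)

```text
time: 3.93
tool_pos: [0.5417, 0.1115, 0.1891]
ee_rot: [[-0.718, 0.696, 0.003], [0.696, 0.718, 0.002], [-0.001, 0.003, -1.0]]
contact_force: [0.7, 3.5, 9.3]
opening: 0.018
grip_force: 24.3
```

```bash
cat > look.py <<'E'
import sys
from plant import *
from h import *
n=sys.argv[1]
o=[]
for cam,(x0,y0,x1,y1) in(("top",(330,180,460,290)),("scene",(300,120,420,230))):
    c=read_camera(cam);im=c["img"]
    for ce,s in blobs(mask(im,(3,140,100),(22,255,255)),(x0,y0,x1,y1)): print(cam,ce.round(1),s[4])
    o.append(cv2.resize(im[y0:y1,x0:x1],(395,360),interpolation=cv2.INTER_CUBIC))
cv2.imwrite(f"pics/{n}.png",np.hstack(o)[:,:,::-1])
E
python3 look.py d1
```

```text
top [396.1 231. ] 18
top [389.5 259. ] 4
scene [340.8 141.8] 4
scene [343.4 149.8] 5
scene [348.6 162.4] 38
scene [314.5 160.5] 4
scene [375.8 168.6] 36
scene [358.6 189.7] 7
scene [312.9 223.6] 19
```

View pics/d1.png

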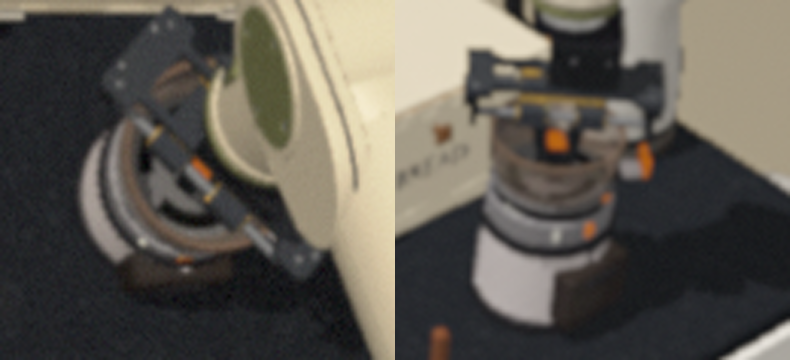

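The top view shows the gripper across the bar, its jaw line at about 45°. In the scene view the tab is at (376,169), the pointer (363,181) and the orange mark (359,190), so the hopper is turning but not yet at the mark.

```bash
cat > yaw.py <<'E'
import sys
from plant import *
from h import *
c=read_camera("scene")
A=np.array([.5405,.1085]);z=float(sys.argv[1])
for ce,s in blobs(mask(c["img"],(3,140,100),(22,255,255)),(340,150,400,215)):
    p=ray(c,[ce],z)[0][:2];v=p-A
    print(ce.round(1),s[4],p.round(4),"r",round(np.hypot(*v),4),"yaw if tab",round((np.degrees(np.arctan2(*v[::-1]))-180)%360,1))
E
python3 yaw.py .171
```

```text
[343. 150.] 5 [0.635  0.0456] r 0.1135 yaw if tab 146.4
[348.6 162.4] 38 [0.5702 0.0794] r 0.0416 yaw if tab 135.6
[375.7 168.5] 35 [0.4923 0.0311] r 0.0912 yaw if tab 58.1
[358.6 189.7] 7 [0.4447 0.1535] r 0.1059 yaw if tab 334.9
```

>>> arm_command([
  {"tx": 0, "ty": 0.001, "tz": 0, "rx": 0, "ry": 0, "rz": -0.08, "fingers": 0.8},
  {"tx": 0, "ty": 0, "tz": 0, "rx": 0, "ry": 0, "rz": -0.08, "fingers": 0.8},
  {"tx": 0, "ty": 0, "tz": 0, "rx": 0, "ry": 0, "rz": -0.08, "fingers": 0.8},
  {"tx": 0, "ty": 0, "tz": 0, "rx": 0, "ry": 0, "rz": -0.08, "fingers": 0.8},
  {"tx": 0, "ty": 0, "tz": 0, "rx": 0, "ry": 0, "rz": -0.06, "fingers": 0.8},
  {"tx": 0, "ty": 0, "tz": 0, "rx": 0, "ry": 0, "rz": 0, "fingers": 0.8},
])

```text
time: 4.58
tool_pos: [0.5416, 0.1117, 0.1883]
ee_rot: [[-0.411, 0.912, 0.003], [0.912, 0.411, 0.0], [-0.001, 0.003, -1.0]]
contact_force: [3.4, 1.9, 3.8]
opening: 0.0165
grip_force: 26.1
```

```bash
python3 yaw.py .171
```

```text
[348.2 162.9] 35 [0.5688 0.0826] r 0.0383 yaw if tab 137.6
[375.1 176.1] 35 [0.4642 0.0618] r 0.0894 yaw if tab 31.5
[357.5 184. ] 10 [0.4677 0.1362] r 0.0779 yaw if tab 339.2
[358.5 190. ] 6 [0.4438 0.1546] r 0.1072 yaw if tab 334.5
```

>>> arm_command([
  {"tx": 0, "ty": 0, "tz": -0.002, "rx": 0, "ry": 0, "rz": 0, "fingers": 0.8},
  {"tx": 0, "ty": 0, "tz": -0.002, "rx": 0, "ry": 0, "rz": 0, "fingers": 0.8},
  {"tx": 0, "ty": 0, "tz": -0.001, "rx": 0, "ry": 0, "rz": 0, "fingers": 0.8},
  {"tx": 0, "ty": 0, "tz": 0, "rx": 0, "ry": 0, "rz": 0, "fingers": 0.8},
  {"tx": 0, "ty": 0, "tz": 0, "rx": 0, "ry": 0, "rz": 0, "fingers": 0.8},
])

```text
time: 5.05
tool_pos: [0.5417, 0.1117, 0.1864]
ee_rot: [[-0.415, 0.91, 0.003], [0.91, 0.415, 0.003], [0.001, 0.004, -1.0]]
contact_force: [-10.1, -0.2, 33.7]
opening: 0.0164
grip_force: 25.3
```

```bash
python3 yaw.py .154;python3 yaw.py .166
```

```text
[348. 163.] 35 [0.585  0.0662] r 0.0614 yaw if tab 136.5
[375.1 176.3] 35 [0.478 0.045] r 0.0891 yaw if tab 45.5
[357.3 184.1] 9 [0.4823 0.1206] r 0.0595 yaw if tab 348.3
[358.5 190. ] 6 [0.4581 0.1385] r 0.0877 yaw if tab 340.0
[348.1 163.1] 33 [0.573  0.0787] r 0.0441 yaw if tab 137.5
[375.1 176.3] 35 [0.4677 0.0575] r 0.0889 yaw if tab 35.0
[357.5 184.1] 8 [0.4715 0.1318] r 0.0728 yaw if tab 341.3
[358.5 190. ] 6 [0.448  0.1499] r 0.1014 yaw if tab 335.9
```

>>> arm_command([
  {"tx": 0, "ty": 0, "tz": 0.003, "rx": 0, "ry": 0, "rz": 0, "fingers": 0.8},
  {"tx": 0, "ty": 0, "tz": 0, "rx": 0, "ry": 0, "rz": 0.04, "fingers": 0.8},
  {"tx": 0, "ty": 0, "tz": 0, "rx": 0, "ry": 0, "rz": 0.04, "fingers": 0.8},
  {"tx": 0, "ty": 0, "tz": 0, "rx": 0, "ry": 0, "rz": 0, "fingers": 0.8},
  {"tx": 0, "ty": 0, "tz": 0, "rx": 0, "ry": 0, "rz": 0, "fingers": 0.8},
])

```text
time: 5.57
tool_pos: [0.5413, 0.1115, 0.1868]
ee_rot: [[-0.485, 0.874, 0.002], [0.874, 0.485, 0.001], [0.0, 0.002, -1.0]]
contact_force: [-1.3, 3.0, 9.9]
opening: 0.0159
grip_force: 25.0
```

```bash
python3 yaw.py .154;python3 yaw.py .171
```

```text
[345. 150.] 3 [0.6484 0.022 ] r 0.1383 yaw if tab 141.3
[348.4 163. ] 40 [0.5845 0.065 ] r 0.0619 yaw if tab 135.3
[375.2 176.4] 35 [0.4776 0.0449] r 0.0895 yaw if tab 45.3
[357.9 183.9] 8 [0.4821 0.1183] r 0.0592 yaw if tab 350.5
[358.5 190. ] 6 [0.4581 0.1385] r 0.0877 yaw if tab 340.0
[345. 150.] 3 [0.631  0.0401] r 0.1134 yaw if tab 142.9
[348.4 163. ] 40 [0.5681 0.0823] r 0.0381 yaw if tab 136.6
[375.2 176.4] 35 [0.4629 0.0626] r 0.0901 yaw if tab 30.6
[357.9 183.9] 8 [0.4675 0.1348] r 0.0776 yaw if tab 340.2
[358.5 190. ] 6 [0.4438 0.1546] r 0.1072 yaw if tab 334.5
```

>>> arm_command([
  {"tx": 0, "ty": 0, "tz": 0, "rx": 0, "ry": 0, "rz": 0.04, "fingers": 0.8},
  {"tx": 0, "ty": 0, "tz": 0, "rx": 0, "ry": 0, "rz": 0.04, "fingers": 0.8},
  {"tx": 0, "ty": 0, "tz": 0, "rx": 0, "ry": 0, "rz": 0.02, "fingers": 0.8},
  {"tx": 0, "ty": 0, "tz": -0.001, "rx": 0, "ry": 0, "rz": 0, "fingers": 0.8},
  {"tx": 0, "ty": 0, "tz": -0.001, "rx": 0, "ry": 0, "rz": 0, "fingers": 0.8},
  {"tx": 0, "ty": 0, "tz": 0, "rx": 0, "ry": 0, "rz": 0, "fingers": 0.8},
])

```text
time: 6.17
tool_pos: [0.5408, 0.1116, 0.1832]
ee_rot: [[-0.569, 0.822, 0.0], [0.822, 0.569, 0.0], [0.0, 0.0, -1.0]]
contact_force: [3.1, 4.3, -0.5]
opening: 0.0158
grip_force: 24.9
```

```bash
python3 yaw.py .154;python3 yaw.py .171
```

```text
[348.5 163.9] 39 [0.5805 0.0682] r 0.0568 yaw if tab 134.7
[375.9 175.3] 34 [0.4805 0.0391] r 0.0918 yaw if tab 49.2
[359.3 184.3] 3 [0.4776 0.1162] r 0.0633 yaw if tab 353.1
[358.5 190. ] 6 [0.4581 0.1385] r 0.0877 yaw if tab 340.0
[344. 151.] 3 [0.6285 0.0469] r 0.1074 yaw if tab 145.0
[348.5 163.9] 39 [0.5642 0.0855] r 0.033 yaw if tab 135.8
[375.9 175.3] 34 [0.4658 0.0569] r 0.0908 yaw if tab 34.7
[359.3 184.3] 3 [0.463  0.1327] r 0.0812 yaw if tab 342.6
[358.5 190. ] 6 [0.4438 0.1546] r 0.1072 yaw if tab 334.5
```

The force fell to zero and the tool sank: it is dropping in. Pressing on.

>>> arm_command([
  {"tx": 0, "ty": 0, "tz": -0.001, "rx": 0, "ry": 0, "rz": 0, "fingers": 0.8},
  {"tx": 0, "ty": 0, "tz": -0.001, "rx": 0, "ry": 0, "rz": 0, "fingers": 0.8},
  {"tx": 0, "ty": 0, "tz": -0.001, "rx": 0, "ry": 0, "rz": 0, "fingers": 0.8},
  {"tx": 0, "ty": 0, "tz": 0, "rx": 0, "ry": 0, "rz": 0, "fingers": 0.8},
  {"tx": 0, "ty": 0, "tz": 0, "rx": 0, "ry": 0, "rz": 0, "fingers": 0.8},
])

```text
time: 6.68
tool_pos: [0.5409, 0.1117, 0.1806]
ee_rot: [[-0.569, 0.822, 0.001], [0.822, 0.569, 0.0], [0.0, 0.001, -1.0]]
contact_force: [2.1, 4.7, 3.8]
opening: 0.0159
grip_force: 24.9
```

>>> arm_command([
  {"tx": 0, "ty": 0, "tz": -0.001, "rx": 0, "ry": 0, "rz": 0, "fingers": 0.8},
  {"tx": 0, "ty": 0, "tz": -0.001, "rx": 0, "ry": 0, "rz": 0, "fingers": 0.8},
  {"tx": 0, "ty": 0, "tz": -0.001, "rx": 0, "ry": 0, "rz": 0, "fingers": 0.8},
  {"tx": 0, "ty": 0, "tz": 0, "rx": 0, "ry": 0, "rz": 0, "fingers": 0.8},
  {"tx": 0, "ty": 0, "tz": 0, "rx": 0, "ry": 0, "rz": 0, "fingers": 0.8},
])

```text
time: 7.1
tool_pos: [0.5409, 0.1117, 0.1778]
ee_rot: [[-0.569, 0.822, 0.001], [0.822, 0.569, 0.001], [0.0, 0.001, -1.0]]
contact_force: [2.9, 5.0, 4.5]
opening: 0.0159
grip_force: 24.9
```

>>> arm_command([
  {"tx": 0, "ty": 0, "tz": -0.001, "rx": 0, "ry": 0, "rz": 0, "fingers": 0.8},
  {"tx": 0, "ty": 0, "tz": -0.001, "rx": 0, "ry": 0, "rz": 0, "fingers": 0.8},
  {"tx": 0, "ty": 0, "tz": -0.001, "rx": 0, "ry": 0, "rz": 0, "fingers": 0.8},
  {"tx": 0, "ty": 0, "tz": 0, "rx": 0, "ry": 0, "rz": 0, "fingers": 0.8},
  {"tx": 0, "ty": 0, "tz": 0, "rx": 0, "ry": 0, "rz": 0, "fingers": 0.8},
])

```text
time: 7.52
tool_pos: [0.541, 0.1117, 0.1753]
ee_rot: [[-0.569, 0.822, 0.001], [0.822, 0.569, 0.001], [0.0, 0.001, -1.0]]
contact_force: [-1.0, 4.2, 10.1]
opening: 0.0157
grip_force: 25.0
```

>>> arm_command([
  {"tx": 0, "ty": 0, "tz": -0.001, "rx": 0, "ry": 0, "rz": 0, "fingers": 0.8},
  {"tx": 0, "ty": 0, "tz": -0.001, "rx": 0, "ry": 0, "rz": 0, "fingers": 0.8},
  {"tx": 0, "ty": 0, "tz": 0, "rx": 0, "ry": 0, "rz": 0, "fingers": 0.8},
  {"tx": 0, "ty": 0, "tz": 0, "rx": 0, "ry": 0, "rz": 0, "fingers": 0.8},
])

```text
time: 7.85
tool_pos: [0.5411, 0.1117, 0.1753]
ee_rot: [[-0.569, 0.823, 0.001], [0.823, 0.569, 0.002], [0.001, 0.002, -1.0]]
contact_force: [-9.7, 3.2, 28.8]
opening: 0.0156
grip_force: 25.0
```

>>> arm_command([
  {"tx": 0, "ty": 0, "tz": 0.0005, "rx": 0, "ry": 0, "rz": -0.04, "fingers": 0.8},
  {"tx": 0, "ty": 0, "tz": 0, "rx": 0, "ry": 0, "rz": -0.06, "fingers": 0.8},
  {"tx": 0, "ty": 0, "tz": 0, "rx": 0, "ry": 0, "rz": -0.06, "fingers": 0.8},
  {"tx": 0, "ty": 0, "tz": 0, "rx": 0, "ry": 0, "rz": -0.06, "fingers": 0.8},
  {"tx": 0, "ty": 0, "tz": 0, "rx": 0, "ry": 0, "rz": 0, "fingers": 0.8},
], newtons=35)

```text
time: 8.27
tool_pos: [0.5422, 0.1117, 0.1753]
ee_rot: [[-0.373, 0.928, 0.004], [0.928, 0.373, 0.001], [-0.0, 0.004, -1.0]]
contact_force: [0.7, 2.1, 18.8]
opening: 0.0157
grip_force: 35.2
```

```bash
python3 yaw.py .1605; python3 -c "
from plant import *;print(state()['moment'])"
```

```text
[347.5 165.8] 31 [0.5683 0.0849] r 0.0365 yaw if tab 139.7
[373.7 180.4] 40 [0.4596 0.0709] r 0.0891 yaw if tab 24.9
[355.5 186.5] 4 [0.4711 0.14  ] r 0.0762 yaw if tab 335.5
[358.5 190. ] 6 [0.4526 0.1447] r 0.0951 yaw if tab 337.6
[0.57173052 0.1766206  0.45743127]
```

>>> arm_command([
  {"tx": 0, "ty": 0, "tz": 0, "rx": 0, "ry": 0, "rz": -0.06, "fingers": 0.8},
  {"tx": 0, "ty": 0, "tz": 0, "rx": 0, "ry": 0, "rz": -0.06, "fingers": 0.8},
  {"tx": 0, "ty": 0, "tz": 0, "rx": 0, "ry": 0, "rz": -0.06, "fingers": 0.8},
  {"tx": 0, "ty": 0, "tz": 0, "rx": 0, "ry": 0, "rz": -0.06, "fingers": 0.8},
  {"tx": 0, "ty": 0, "tz": 0, "rx": 0, "ry": 0, "rz": -0.06, "fingers": 0.8},
  {"tx": 0, "ty": 0, "tz": 0, "rx": 0, "ry": 0, "rz": -0.04, "fingers": 0.8},
  {"tx": 0, "ty": 0, "tz": 0, "rx": 0, "ry": 0, "rz": 0, "fingers": 0.8},
])

```text
time: 8.9
tool_pos: [0.5427, 0.1119, 0.1753]
ee_rot: [[-0.043, 0.999, 0.005], [0.999, 0.043, 0.001], [0.001, 0.005, -1.0]]
contact_force: [3.8, 4.0, 16.4]
opening: 0.0155
grip_force: 35.3
```

```bash
python3 yaw.py .1605; python3 -c "
from plant import *;print(state()['moment'])"
```

```text
[346.2 166.3] 22 [0.5686 0.0905] r 0.0334 yaw if tab 147.4
[368.8 185.1] 54 [0.4513 0.1011] r 0.0895 yaw if tab 4.8
[358.5 190. ] 6 [0.4526 0.1447] r 0.0951 yaw if tab 337.6
[ 0.74969823 -0.53196634  0.55564874]
```

>>> arm_command([
  {"tx": 0, "ty": 0, "tz": 0, "rx": 0, "ry": 0, "rz": -0.05, "fingers": 0.8},
  {"tx": 0, "ty": 0, "tz": 0, "rx": 0, "ry": 0, "rz": -0.04, "fingers": 0.8},
  {"tx": 0, "ty": 0, "tz": 0, "rx": 0, "ry": 0, "rz": 0, "fingers": 0.8},
  {"tx": 0, "ty": 0, "tz": 0, "rx": 0, "ry": 0, "rz": 0, "fingers": 0.8},
])

```text
time: 9.28
tool_pos: [0.5427, 0.1124, 0.1752]
ee_rot: [[0.043, 0.999, 0.005], [0.999, -0.043, 0.002], [0.002, 0.005, -1.0]]
contact_force: [4.5, 5.2, 14.8]
opening: 0.0166
grip_force: 37.1
```

```bash
python3 yaw.py .1605; python3 -c "
from plant import *;print(state()['moment'])"
```

```text
[346.  166.8] 20 [0.5671 0.0925] r 0.031 yaw if tab 149.0
[368.7 185.2] 55 [0.4511 0.1016] r 0.0896 yaw if tab 4.4
[349.  187.2] 4 [0.4805 0.1593] r 0.0786 yaw if tab 319.7
[358.5 190. ] 6 [0.4526 0.1447] r 0.0951 yaw if tab 337.6
[ 0.98009643 -0.72380769  0.90578735]
```

The hopper is at its stop: the moment rises while the tab stays put. Releasing and lifting.

>>> arm_command([
  {"tx": 0, "ty": 0, "tz": 0, "rx": 0, "ry": 0, "rz": 0.05, "fingers": 0.8},
  {"tx": 0, "ty": 0, "tz": 0, "rx": 0, "ry": 0, "rz": 0.02, "fingers": 0},
  {"tx": 0, "ty": 0, "tz": 0, "rx": 0, "ry": 0, "rz": 0, "fingers": 0},
  {"tx": 0, "ty": 0, "tz": 0, "rx": 0, "ry": 0, "rz": 0, "fingers": 0},
  {"tx": 0, "ty": 0, "tz": 0, "rx": 0, "ry": 0, "rz": 0, "fingers": 0},
  {"tx": 0, "ty": 0, "tz": 0.01, "rx": 0, "ry": 0, "rz": 0, "fingers": 0},
  {"tx": 0, "ty": 0, "tz": 0.02, "rx": 0, "ry": 0, "rz": 0, "fingers": 0},
  {"tx": 0, "ty": 0, "tz": 0.03, "rx": 0, "ry": 0, "rz": 0, "fingers": 0},
  {"tx": 0, "ty": 0, "tz": 0.03, "rx": 0, "ry": 0, "rz": 0, "fingers": 0},
  {"tx": 0, "ty": 0, "tz": 0.02, "rx": 0, "ry": 0, "rz": 0, "fingers": 0},
  {"tx": 0, "ty": 0, "tz": 0, "rx": 0, "ry": 0, "rz": 0, "fingers": 0},
])

```text
time: 10.25
tool_pos: [0.5423, 0.1112, 0.2879]
ee_rot: [[-0.024, 1.0, 0.006], [1.0, 0.024, 0.002], [0.002, 0.006, -1.0]]
contact_force: [0.1, 1.2, -0.4]
opening: 0.0435
grip_force: 0.0
```

```bash
python3 yaw.py .160; python3 yaw.py .187; python3 look.py d2
```

```text
[348.6 165.5] 57 [0.568  0.0802] r 0.0394 yaw if tab 134.2
[368.9 184.4] 57 [0.4541 0.0976] r 0.0871 yaw if tab 7.2
[349.3 186.7] 3 [0.4825 0.156 ] r 0.0749 yaw if tab 320.7
[358.5 190. ] 6 [0.453  0.1442] r 0.0945 yaw if tab 337.8
[348.6 165.5] 57 [0.5423 0.1076] r 0.002 yaw if tab 152.9
[368.9 184.4] 57 [0.4314 0.1245] r 0.1103 yaw if tab 351.7
[349.5 186.5] 4 [0.4594 0.1804] r 0.1084 yaw if tab 318.5
[358.5 190. ] 6 [0.4303 0.1699] r 0.1261 yaw if tab 330.9
top [395.  228.6] 85
top [378.7 252. ] 9
top [398.9 269.1] 54
scene [343.3 120.7] 3
scene [314.5 160.5] 4
scene [348.6 165.5] 57
scene [368.9 184.4] 58
scene [349.3 186.7] 3
scene [358.5 190. ] 6
scene [312.9 223.4] 20
```

View pics/d2.png

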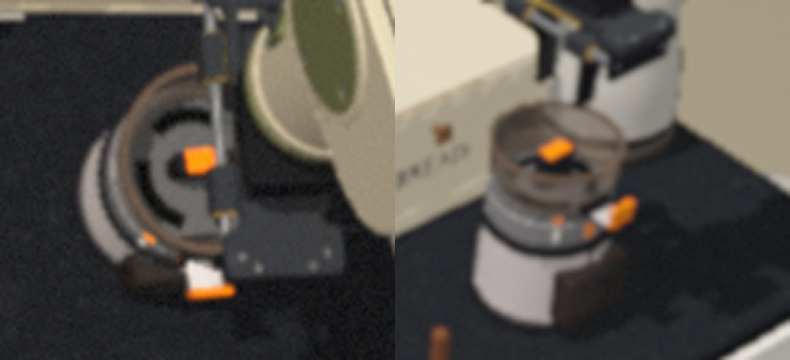

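The pointer stands at the white mark and the tab faces front (top (399,269)), so the hopper is locked. Next I push the tab with closed fingers from the front.

>>> arm_command([
  {"tx": -0.03, "ty": -0.002, "tz": 0, "rx": 0, "ry": 0, "rz": 0, "fingers": 1},
  {"tx": -0.03, "ty": -0.002, "tz": 0, "rx": 0, "ry": 0, "rz": 0, "fingers": 1},
  {"tx": -0.03, "ty": -0.002, "tz": 0, "rx": 0, "ry": 0, "rz": 0, "fingers": 1},
  {"tx": -0.03, "ty": -0.001, "tz": 0, "rx": 0, "ry": 0, "rz": 0, "fingers": 1},
  {"tx": -0.03, "ty": 0, "tz": 0, "rx": 0, "ry": 0, "rz": 0, "fingers": 1},
  {"tx": 0, "ty": 0, "tz": -0.03, "rx": 0, "ry": 0, "rz": 0, "fingers": 1},
  {"tx": 0, "ty": 0, "tz": -0.03, "rx": 0, "ry": 0, "rz": 0, "fingers": 1},
  {"tx": 0, "ty": 0, "tz": -0.03, "rx": 0, "ry": 0, "rz": 0, "fingers": 1},
  {"tx": 0, "ty": 0, "tz": -0.018, "rx": 0, "ry": 0, "rz": 0, "fingers": 1},
  {"tx": 0, "ty": 0, "tz": 0, "rx": 0, "ry": 0, "rz": 0, "fingers": 1},
  {"tx": 0, "ty": 0, "tz": 0, "rx": 0, "ry": 0, "rz": 0, "fingers": 1},
], newtons=10)

```text
time: 11.37
tool_pos: [0.3899, 0.1039, 0.1744]
ee_rot: [[-0.025, 1.0, -0.002], [1.0, 0.025, -0.002], [-0.002, -0.002, -1.0]]
contact_force: [0.8, 0.7, 1.3]
opening: 0.0004
grip_force: 0.0
```

```bash
python3 - <<'E'
from h import *
from plant import *
c=read_camera("top")
for ce,s in blobs(mask(c["img"],(3,140,100),(22,255,255)),(370,215,430,290)): print(ce.round(1),s, ray(c,[ce],.170)[0],ray(c,[ce],.187)[0])
E
```

```text
[397.3 228.9] [ 20  10  16   9 129] [0.54331637 0.10342026 0.17      ] [0.54062239 0.10775735 0.187     ]
[378.9 252.1] [ 8 36  3  3  8] [0.48946812 0.14943675 0.17      ] [0.48763007 0.15304241 0.187     ]
[396.9 268.9] [26 53  3  3  8] [0.45028949 0.10914949 0.17      ] [0.44907419 0.11339552 0.187     ]
[403.8 268.5] [32 52  5  4 16] [0.45091537 0.09288278 0.17      ] [0.44969012 0.09738737 0.187     ]
```

>>> arm_command([
  {"tx": 0.02, "ty": 0, "tz": 0, "rx": 0, "ry": 0, "rz": 0, "fingers": 1},
  {"tx": 0.01, "ty": 0, "tz": 0, "rx": 0, "ry": 0, "rz": 0, "fingers": 1},
  {"tx": 0.005, "ty": 0, "tz": 0, "rx": 0, "ry": 0, "rz": 0, "fingers": 1},
  {"tx": 0.005, "ty": 0, "tz": 0, "rx": 0, "ry": 0, "rz": 0, "fingers": 1},
  {"tx": 0.005, "ty": 0, "tz": 0, "rx": 0, "ry": 0, "rz": 0, "fingers": 1},
  {"tx": 0, "ty": 0, "tz": 0, "rx": 0, "ry": 0, "rz": 0, "fingers": 1},
])

```text
time: 11.92
tool_pos: [0.4363, 0.1045, 0.1755]
ee_rot: [[-0.025, 1.0, 0.001], [1.0, 0.025, 0.0], [0.0, 0.001, -1.0]]
contact_force: [0.5, 0.5, -0.0]
opening: 0.0008
grip_force: 0.0
```

>>> arm_command([
  {"tx": 0.004, "ty": 0, "tz": 0, "rx": 0, "ry": 0, "rz": 0, "fingers": 1},
  {"tx": 0.004, "ty": 0, "tz": 0, "rx": 0, "ry": 0, "rz": 0, "fingers": 1},
  {"tx": 0.002, "ty": 0, "tz": 0, "rx": 0, "ry": 0, "rz": 0, "fingers": 1},
  {"tx": 0, "ty": 0, "tz": 0, "rx": 0, "ry": 0, "rz": 0, "fingers": 1},
])

```text
time: 12.25
tool_pos: [0.4459, 0.1045, 0.1751]
ee_rot: [[-0.025, 1.0, -0.0], [1.0, 0.025, -0.0], [-0.0, -0.0, -1.0]]
contact_force: [-0.4, 0.3, 0.5]
opening: 0.0002
grip_force: 0.1
```

>>> arm_command([
  {"tx": 0.002, "ty": 0, "tz": 0, "rx": 0, "ry": 0, "rz": 0, "fingers": 1},
  {"tx": 0.002, "ty": 0, "tz": 0, "rx": 0, "ry": 0, "rz": 0, "fingers": 1},
  {"tx": 0, "ty": 0, "tz": 0, "rx": 0, "ry": 0, "rz": 0, "fingers": 1},
])

```text
time: 12.5
tool_pos: [0.4499, 0.1044, 0.1751]
ee_rot: [[-0.025, 1.0, 0.0], [1.0, 0.025, 0.0], [0.0, 0.0, -1.0]]
contact_force: [-0.1, -0.2, 0.2]
opening: 0.0001
grip_force: 0.3
```

```bash
python3 yaw.py .160;python3 look.py d3
```

```text
[348.4 165.6] 54 [0.5676 0.0813] r 0.0384 yaw if tab 134.9
[363.7 184.2] 23 [0.4647 0.1103] r 0.0758 yaw if tab 358.6
[349.3 186.7] 3 [0.4825 0.156 ] r 0.0749 yaw if tab 320.7
[358.5 190. ] 6 [0.453  0.1442] r 0.0945 yaw if tab 337.8
top [378.7 252. ] 9
scene [314.5 160.5] 4
scene [348.4 165.6] 54
scene [363.8 184.2] 20
scene [349.3 186.7] 3
scene [358.5 190. ] 6
scene [312.8 223.5] 18
```

View pics/d3.png

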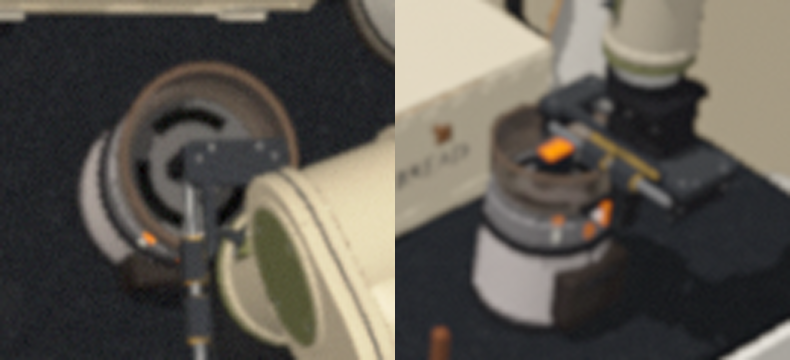

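The scene crop shows the fingers against the tab, which has moved in. Pushing on until it stops.

>>> arm_command([
  {"tx": 0.002, "ty": 0, "tz": 0, "rx": 0, "ry": 0, "rz": 0, "fingers": 1},
  {"tx": 0.002, "ty": 0, "tz": 0, "rx": 0, "ry": 0, "rz": 0, "fingers": 1},
  {"tx": 0, "ty": 0, "tz": 0, "rx": 0, "ry": 0, "rz": 0, "fingers": 1},
])

```text
time: 12.9
tool_pos: [0.454, 0.1044, 0.1751]
ee_rot: [[-0.025, 1.0, 0.0], [1.0, 0.025, -0.0], [-0.0, 0.0, -1.0]]
contact_force: [-0.4, 0.7, -0.9]
opening: 0.0008
grip_force: 0.3
```

>>> arm_command([
  {"tx": 0.002, "ty": 0, "tz": 0, "rx": 0, "ry": 0, "rz": 0, "fingers": 1},
  {"tx": 0, "ty": 0, "tz": 0, "rx": 0, "ry": 0, "rz": 0, "fingers": 1},
  {"tx": 0, "ty": 0, "tz": 0, "rx": 0, "ry": 0, "rz": 0, "fingers": 1},
])

```text
time: 13.15
tool_pos: [0.4551, 0.1044, 0.1749]
ee_rot: [[-0.025, 1.0, -0.002], [1.0, 0.025, -0.0], [-0.0, -0.002, -1.0]]
contact_force: [-5.3, -0.3, 3.0]
opening: 0.0005
grip_force: 2.6
```

The push met a stop (−5 N). Backing out and heading for the scoop.

>>> arm_command([
  {"tx": 0.001, "ty": 0, "tz": 0, "rx": 0, "ry": 0, "rz": 0, "fingers": 1},
  {"tx": 0, "ty": 0, "tz": 0, "rx": 0, "ry": 0, "rz": 0, "fingers": 1},
  {"tx": -0.01, "ty": 0, "tz": 0, "rx": 0, "ry": 0, "rz": 0, "fingers": 1},
  {"tx": -0.03, "ty": 0, "tz": 0, "rx": 0, "ry": 0, "rz": 0, "fingers": 1},
  {"tx": -0.03, "ty": 0, "tz": 0.01, "rx": 0, "ry": 0, "rz": 0, "fingers": 1},
  {"tx": 0, "ty": 0, "tz": 0.04, "rx": 0, "ry": 0, "rz": -0.05, "fingers": 0.2},
  {"tx": 0, "ty": 0, "tz": 0.04, "rx": 0, "ry": 0, "rz": -0.05, "fingers": 0.2},
  {"tx": 0, "ty": 0.02, "tz": 0.03, "rx": 0, "ry": 0, "rz": -0.1, "fingers": 0.2},
  {"tx": 0, "ty": 0.03, "tz": 0.01, "rx": 0, "ry": 0, "rz": -0.1, "fingers": 0.2},
  {"tx": 0, "ty": 0.03, "tz": 0, "rx": 0, "ry": 0, "rz": -0.09, "fingers": 0.2},
  {"tx": 0, "ty": 0.03, "tz": 0, "rx": 0, "ry": 0, "rz": 0, "fingers": 0.2},
  {"tx": 0, "ty": 0, "tz": 0, "rx": 0, "ry": 0, "rz": 0, "fingers": 0.2},
])

```text
time: 14.15
tool_pos: [0.3858, 0.2197, 0.3049]
ee_rot: [[0.352, 0.936, 0.0], [0.936, -0.352, 0.001], [0.001, 0.0, -1.0]]
contact_force: [-1.3, -0.1, -0.9]
opening: 0.0331
grip_force: 0.0
```

```bash
python3 - <<'E'
from h import *
from plant import *
t=read_camera("top");s=read_camera("scene")
np.savez("t1.npz",**t);np.savez("s1.npz",**s)
for n,c,r in(("top",t,(255,222,300,256)),("scene",s,(255,200,340,260))):
    for ce,st in blobs(mask(c["img"],(0,90,50),(16,255,210)),r): print(n,"wood",ce.round(1),st,ray(c,[ce],.122)[0].round(4),ray(c,[ce],.142)[0].round(4))
for ce,st in blobs(mask(t["img"],(3,140,100),(22,255,255)),(370,200,430,290)): print(ce.round(1),st[4],ray(t,[ce],.168)[0].round(4),ray(t,[ce],.187)[0].round(4))
for ce,st in blobs(mask(s["img"],(3,140,100),(22,255,255)),(340,150,400,215)): print(ce.round(1),st[4],ray(s,[ce],.160)[0].round(4))
a=cv2.resize(t["img"][220:260,255:305],(400,320),interpolation=cv2.INTER_CUBIC)
b=cv2.resize(s["img"][205:255,270:332],(397,320),interpolation=cv2.INTER_CUBIC)
cv2.imwrite("pics/d4.png",np.hstack([a,b])[:,:,::-1])
E
```

```text
top wood [281.9 236.4] [25 11  5  8 33] [0.5348 0.3728 0.122 ] [0.5319 0.3728 0.142 ]
scene wood [284.3 213.4] [27  7  6 14 72] [0.5366 0.3735 0.122 ] [0.5189 0.3876 0.142 ]
scene wood [313.1 225.7] [55 20  7 13 69] [0.4406 0.338  0.122 ] [0.4246 0.3527 0.142 ]
[397.3 228.7] 129 [0.5441 0.1029 0.168 ] [0.5411 0.1078 0.187 ]
[348.5 165.3] 59 [0.5691 0.0798 0.16  ]
[364.2 184.5] 24 [0.4627 0.11   0.16  ]
[349.3 186.7] 3 [0.4825 0.156  0.16  ]
[358.6 189.7] 7 [0.4539 0.143  0.16  ]
```

View pics/d4.png

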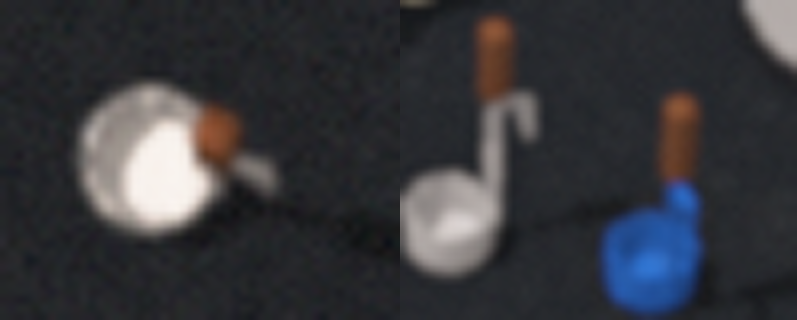

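The left view shows the scoop's cup at top (273.7,239.8), grip (282.2,236.6) and prong (288.1,241.9). In the right view its grip is at scene (284,213). The blue one stands clear, to the right. Moving above it.

>>> arm_command([
  {"tx": 0.03, "ty": 0.03, "tz": 0, "rx": 0, "ry": 0, "rz": 0.02, "fingers": 0.2},
  {"tx": 0.03, "ty": 0.03, "tz": 0, "rx": 0, "ry": 0, "rz": 0.02, "fingers": 0.2},
  {"tx": 0.03, "ty": 0.03, "tz": 0, "rx": 0, "ry": 0, "rz": 0, "fingers": 0.2},
  {"tx": 0.03, "ty": 0.03, "tz": 0, "rx": 0, "ry": 0, "rz": 0, "fingers": 0.2},
  {"tx": 0.029, "ty": 0.033, "tz": -0.01, "rx": 0, "ry": 0, "rz": 0, "fingers": 0.2},
  {"tx": 0, "ty": 0, "tz": -0.03, "rx": 0, "ry": 0, "rz": 0, "fingers": 0.2},
  {"tx": 0, "ty": 0, "tz": -0.03, "rx": 0, "ry": 0, "rz": 0, "fingers": 0.2},
  {"tx": 0, "ty": 0, "tz": 0, "rx": 0, "ry": 0, "rz": 0, "fingers": 0.2},
  {"tx": 0, "ty": 0, "tz": 0, "rx": 0, "ry": 0, "rz": 0, "fingers": 0.2},
])

```text
time: 15.0
tool_pos: [0.5313, 0.3611, 0.2351]
ee_rot: [[0.32, 0.947, -0.002], [0.947, -0.32, -0.002], [-0.003, -0.001, -1.0]]
contact_force: [-0.2, -0.6, 0.0]
opening: 0.0346
grip_force: 0.0
```

```bash
python3 - <<'E'
from h import *
from plant import *
t=read_camera("top");s=read_camera("scene")
for ce,st in blobs(mask(t["img"],(3,140,100),(22,255,255)),(370,200,430,290)): print(ce.round(1),st,ray(t,[ce],.165)[0].round(4),ray(t,[ce],.187)[0].round(4))
for ce,st in blobs(mask(s["img"],(3,120,80),(22,255,255)),(340,150,400,215)): print(ce.round(1),st,ray(s,[ce],.160)[0].round(4))
a=cv2.resize(t["img"][205:290,355:435],(400,425),interpolation=cv2.INTER_CUBIC)
b=cv2.resize(s["img"][150:215,330:390],(392,425),interpolation=cv2.INTER_CUBIC)
cv2.imwrite("pics/d5.png",np.hstack([a,b])[:,:,::-1])
E
```

```text
[397.3 228.7] [ 20  24  16  10 129] [0.5446 0.1021 0.165 ] [0.5411 0.1078 0.187 ]
[378.4 252.1] [ 7 51  4  3  9] [0.4901 0.1494 0.165 ] [0.4877 0.154  0.187 ]
[398.6 262.4] [21 60 16  5 52] [0.4656 0.1031 0.165 ] [0.4637 0.1087 0.187 ]
[348.4 165.3] [ 3 12 12  8 66] [0.5689 0.08   0.16  ]
[364.8 182.4] [20 28 10 10 68] [0.4694 0.1007 0.16  ]
[349. 187.] [ 8 36  3  3  5] [0.4819 0.158  0.16  ]
[358.8 190.1] [18 38  3  5 11] [0.4521 0.1437 0.16  ]
```

View pics/d5.png

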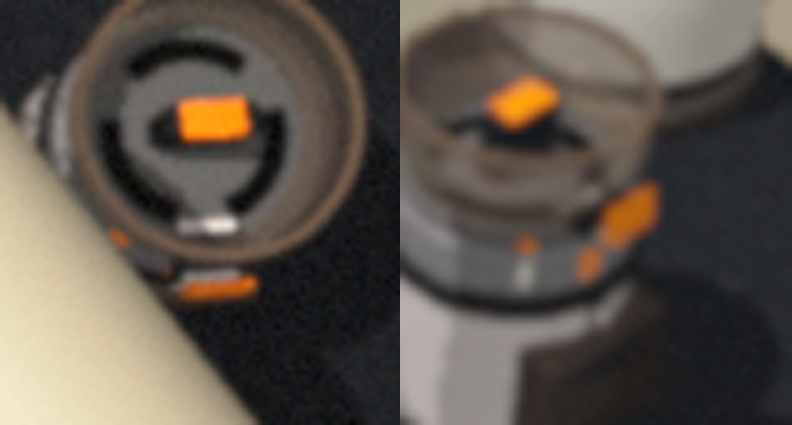

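The tab now sits at top (398.6,262.4), about 76 mm from the axis, so the gate is fully open. The grip sits a little low to the tool, so I correct the position and descend to the scoop.

>>> arm_command([
  {"tx": 0.004, "ty": 0.013, "tz": 0, "rx": 0, "ry": 0, "rz": 0, "fingers": 0.2},
  {"tx": 0, "ty": 0, "tz": -0.02, "rx": 0, "ry": 0, "rz": 0, "fingers": 0.2},
  {"tx": 0, "ty": 0, "tz": -0.02, "rx": 0, "ry": 0, "rz": 0, "fingers": 0.2},
  {"tx": 0, "ty": 0, "tz": -0.02, "rx": 0, "ry": 0, "rz": 0, "fingers": 0.2},
  {"tx": 0, "ty": 0, "tz": -0.02, "rx": 0, "ry": 0, "rz": 0, "fingers": 0.2},
  {"tx": 0, "ty": 0, "tz": -0.02, "rx": 0, "ry": 0, "rz": 0, "fingers": 0.2},
  {"tx": 0, "ty": 0, "tz": -0.004, "rx": 0, "ry": 0, "rz": 0, "fingers": 0.2},
  {"tx": 0, "ty": 0, "tz": 0, "rx": 0, "ry": 0, "rz": 0, "fingers": 0.2},
])

```text
time: 15.77
tool_pos: [0.5355, 0.3756, 0.1328]
ee_rot: [[0.319, 0.948, 0.0], [0.948, -0.319, 0.0], [0.0, 0.0, -1.0]]
contact_force: [-0.1, 0.2, 1.4]
opening: 0.0347
grip_force: 0.0
```

>>> arm_command([
  {"tx": 0, "ty": 0, "tz": 0, "rx": 0, "ry": 0, "rz": 0, "fingers": 0.8},
  {"tx": 0, "ty": 0, "tz": 0, "rx": 0, "ry": 0, "rz": 0, "fingers": 0.8},
  {"tx": 0, "ty": 0, "tz": 0, "rx": 0, "ry": 0, "rz": 0, "fingers": 0.8},
  {"tx": 0, "ty": 0, "tz": 0, "rx": 0, "ry": 0, "rz": 0, "fingers": 0.8},
  {"tx": 0, "ty": 0, "tz": 0, "rx": 0, "ry": 0, "rz": 0, "fingers": 0.8},
  {"tx": 0, "ty": 0, "tz": 0, "rx": 0, "ry": 0, "rz": 0, "fingers": 0.8},
], newtons=12)

```text
time: 16.27
tool_pos: [0.5357, 0.3761, 0.1329]
ee_rot: [[0.319, 0.948, 0.001], [0.948, -0.319, 0.001], [0.001, 0.001, -1.0]]
contact_force: [-1.0, -0.3, 5.9]
opening: 0.0141
grip_force: 12.0
```

Gripped (14 mm). Lifting and carrying it to the hopper's left-rear side.

>>> arm_command([
  {"tx": 0, "ty": 0, "tz": 0.01, "rx": 0, "ry": 0, "rz": 0, "fingers": 0.8},
  {"tx": 0, "ty": 0, "tz": 0.03, "rx": 0, "ry": 0, "rz": 0, "fingers": 0.8},
  {"tx": 0, "ty": 0, "tz": 0.03, "rx": 0, "ry": 0, "rz": 0, "fingers": 0.8},
  {"tx": 0, "ty": 0, "tz": 0.03, "rx": 0, "ry": 0, "rz": 0, "fingers": 0.8},
  {"tx": 0, "ty": 0, "tz": 0.03, "rx": 0, "ry": 0, "rz": 0, "fingers": 0.8},
  {"tx": 0, "ty": 0, "tz": 0.028, "rx": 0, "ry": 0, "rz": 0, "fingers": 0.8},
  {"tx": 0.005, "ty": -0.03, "tz": 0, "rx": 0, "ry": 0, "rz": 0, "fingers": 0.8},
  {"tx": 0.005, "ty": -0.03, "tz": 0, "rx": 0, "ry": 0, "rz": 0, "fingers": 0.8},
  {"tx": 0.005, "ty": -0.03, "tz": 0, "rx": 0, "ry": 0, "rz": 0, "fingers": 0.8},
  {"tx": 0.005, "ty": -0.03, "tz": 0, "rx": 0, "ry": 0, "rz": 0, "fingers": 0.8},
  {"tx": 0.005, "ty": -0.02, "tz": 0, "rx": 0, "ry": 0, "rz": 0, "fingers": 0.8},
], newtons=15)

```text
time: 17.18
tool_pos: [0.5608, 0.2321, 0.2907]
ee_rot: [[0.322, 0.947, 0.001], [0.947, -0.322, -0.001], [-0.0, 0.001, -1.0]]
contact_force: [0.3, -0.2, -0.5]
opening: 0.0139
grip_force: 15.0
```

>>> arm_command([
  {"tx": 0.005, "ty": -0.02, "tz": 0, "rx": 0, "ry": 0, "rz": 0, "fingers": 0.8},
  {"tx": 0.001, "ty": -0.02, "tz": 0, "rx": 0, "ry": 0, "rz": 0, "fingers": 0.8},
  {"tx": 0, "ty": -0.008, "tz": 0, "rx": 0, "ry": 0, "rz": 0, "fingers": 0.8},
  {"tx": 0, "ty": 0, "tz": 0, "rx": 0, "ry": 0, "rz": 0, "fingers": 0.8},
  {"tx": 0, "ty": 0, "tz": 0, "rx": 0, "ry": 0, "rz": 0, "fingers": 0.8},
])

```text
time: 17.6
tool_pos: [0.5662, 0.1885, 0.2901]
ee_rot: [[0.319, 0.948, 0.0], [0.948, -0.319, 0.001], [0.001, -0.0, -1.0]]
contact_force: [-0.9, -0.2, -0.8]
opening: 0.0137
grip_force: 15.0
```

```bash
python3 - <<'E'
from h import *
from plant import *
t=read_camera("top");s=read_camera("scene")
np.savez("t2.npz",**t);np.savez("s2.npz",**s)
for n,c,r in(("top",t,(320,180,430,260)),("scene",s,(310,60,420,220))):
    for lo,hi in(((0,90,50),(16,255,210)),((3,140,100),(22,255,255))):
        for ce,st in blobs(mask(c["img"],lo,hi),r,6): print(n,lo[0],ce.round(1),st)
a=cv2.resize(t["img"][170:275,335:435],(400,420),interpolation=cv2.INTER_CUBIC)
b=cv2.resize(s["img"][95:200,300:400],(400,420),interpolation=cv2.INTER_CUBIC)
cv2.imwrite("pics/d6.png",np.hstack([a,b])[:,:,::-1])
E
```

```text
top 0 [395.5 229.3] [70 45 13  9 96]
top 3 [395.6 229.2] [71 46 11  7 67]
scene 0 [356.4  91.7] [ 34  17  33  25 135]
scene 0 [315.8 100.5] [ 0 36 10 10 30]
scene 0 [350.5 107.3] [38 45  6  6 22]
scene 0 [314.1 160.4] [ 2 99  5  5 18]
scene 0 [348.4 165.4] [ 33 102  12   8  66]
scene 0 [363.5 184. ] [ 47 118  13  15  94]
scene 0 [349.2 186.4] [ 38 125   4   4  12]
scene 3 [350.4  93.5] [38 33  6  2 10]
scene 3 [348.5 165.4] [ 34 103  10   6  42]
scene 3 [365.  182.3] [ 51 118   9   9  56]
scene 3 [358.5 190. ] [ 48 129   2   3   6]
```

View pics/d6.png

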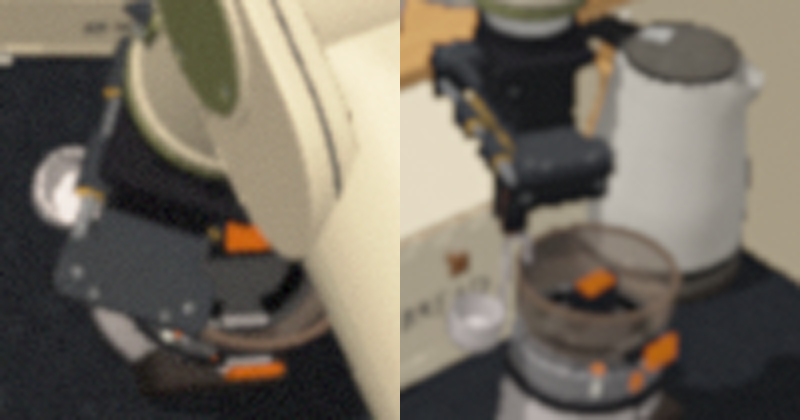

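The last picture shows the scoop held upright next to the hopper, its cup at top (353.5,216.8). The tab and the pointer are in place.

```bash
python3 - <<'E'
from h import *
t=np.load("t2.npz");s=np.load("s2.npz")
cup=ray(t,[(353.5,216.8)],.185)[0];C=np.array([.541,.1078]);u=np.array([.319,.948])
d=cup[:2]-C
print(cup,"radial",d@u,"tang",d@[-u[1],u[0]],"r",np.hypot(*d))
g=cv2.cvtColor(t["img"],cv2.COLOR_RGB2GRAY)
m=mask(t["img"],(0,0,105),(179,90,255))[195:240,335:358]
ys,xs=np.where(m);pts=np.c_[xs+335,ys+195];print(len(pts),pts.min(0),pts.max(0))
h=[p for p in pts if p[0]<352 and p[1]<235]; print(cv2.minEnclosingCircle(np.array(h,np.float32)))
for px in[(318.75,174.5)]:print("scene cup rim",ray(s,[px],.180)[0])
# handle in scene: bright column just left of rim
E
```

```text
[0.57004116 0.20792317 0.185     ] radial 0.10418088899961035 tang 0.0044082745534135895 r 0.1042498771228923
229 [343 207] [357 238]
((350.5, 216.5), 9.513249397277832)
scene cup rim [0.56925231 0.21111487 0.18      ]
```

>>> arm_command([
  {"tx": -0.0025, "ty": -0.0075, "tz": 0, "rx": 0, "ry": 0, "rz": 0, "fingers": 0.8},
  {"tx": 0, "ty": 0, "tz": -0.01, "rx": 0, "ry": 0, "rz": 0, "fingers": 0.8},
  {"tx": 0, "ty": 0, "tz": -0.01, "rx": 0, "ry": 0, "rz": 0, "fingers": 0.8},
  {"tx": 0, "ty": 0, "tz": -0.004, "rx": 0, "ry": 0, "rz": 0, "fingers": 0.8},
  {"tx": 0, "ty": 0, "tz": -0.003, "rx": 0, "ry": 0, "rz": 0, "fingers": 0.8},
  {"tx": 0, "ty": 0, "tz": -0.003, "rx": 0, "ry": 0, "rz": 0, "fingers": 0.8},
  {"tx": 0, "ty": 0, "tz": -0.002, "rx": 0, "ry": 0, "rz": 0, "fingers": 0.8},
  {"tx": 0, "ty": 0, "tz": 0, "rx": 0, "ry": 0, "rz": 0, "fingers": 0.8},
])

```text
time: 18.37
tool_pos: [0.5638, 0.1803, 0.2574]
ee_rot: [[0.319, 0.948, -0.0], [0.948, -0.319, -0.0], [-0.0, -0.0, -1.0]]
contact_force: [-0.7, -0.0, -0.6]
opening: 0.014
grip_force: 15.0
```

>>> arm_command([
  {"tx": 0, "ty": 0, "tz": -0.003, "rx": 0, "ry": 0, "rz": 0, "fingers": 0.8},
  {"tx": 0, "ty": 0, "tz": -0.003, "rx": 0, "ry": 0, "rz": 0, "fingers": 0.8},
  {"tx": 0, "ty": 0, "tz": -0.002, "rx": 0, "ry": 0, "rz": 0, "fingers": 0.8},
  {"tx": 0, "ty": 0, "tz": -0.002, "rx": 0, "ry": 0, "rz": 0, "fingers": 0.8},
  {"tx": 0, "ty": 0, "tz": 0, "rx": 0, "ry": 0, "rz": 0, "fingers": 0.8},
])

```text
time: 18.78
tool_pos: [0.5637, 0.1802, 0.2474]
ee_rot: [[0.319, 0.948, -0.0], [0.948, -0.319, -0.0], [-0.0, -0.0, -1.0]]
contact_force: [-0.2, -1.1, -0.8]
opening: 0.0138
grip_force: 15.0
```

>>> arm_command([
  {"tx": 0, "ty": 0, "tz": -0.001, "rx": 0, "ry": 0, "rz": 0, "fingers": 0.8},
  {"tx": 0, "ty": 0, "tz": -0.001, "rx": 0, "ry": 0, "rz": 0, "fingers": 0.8},
  {"tx": 0, "ty": 0, "tz": 0, "rx": 0, "ry": 0, "rz": 0, "fingers": 0.8},
])

```text
time: 19.03
tool_pos: [0.5639, 0.1802, 0.2457]
ee_rot: [[0.319, 0.948, 0.0], [0.948, -0.319, -0.0], [-0.0, 0.0, -1.0]]
contact_force: [0.5, -0.0, -1.0]
opening: 0.0136
grip_force: 15.0
```

>>> arm_command([
  {"tx": 0, "ty": 0, "tz": -0.001, "rx": 0, "ry": 0, "rz": 0, "fingers": 0.8},
  {"tx": 0, "ty": 0, "tz": -0.001, "rx": 0, "ry": 0, "rz": 0, "fingers": 0.8},
  {"tx": 0, "ty": 0, "tz": 0, "rx": 0, "ry": 0, "rz": 0, "fingers": 0.8},
])

```text
time: 19.28
tool_pos: [0.5639, 0.1803, 0.2438]
ee_rot: [[0.319, 0.948, 0.0], [0.948, -0.319, 0.0], [0.0, 0.0, -1.0]]
contact_force: [-0.3, -0.3, 0.4]
opening: 0.0135
grip_force: 15.0
```

>>> arm_command([
  {"tx": 0, "ty": 0, "tz": -0.001, "rx": 0, "ry": 0, "rz": 0, "fingers": 0.8},
  {"tx": 0, "ty": 0, "tz": 0, "rx": 0, "ry": 0, "rz": 0, "fingers": 0.8},
  {"tx": 0, "ty": 0, "tz": 0, "rx": 0, "ry": 0, "rz": 0, "fingers": 0.8},
])

```text
time: 19.53
tool_pos: [0.564, 0.1804, 0.2433]
ee_rot: [[0.319, 0.948, 0.001], [0.948, -0.319, 0.0], [0.001, 0.001, -1.0]]
contact_force: [-0.4, -0.0, 2.9]
opening: 0.0139
grip_force: 15.0
```

The bridge is resting on the rim. Releasing gently and lifting away.

>>> arm_command([
  {"tx": 0, "ty": 0, "tz": 0, "rx": 0, "ry": 0, "rz": 0, "fingers": 0.6},
  {"tx": 0, "ty": 0, "tz": 0, "rx": 0, "ry": 0, "rz": 0, "fingers": 0.4},
  {"tx": 0, "ty": 0, "tz": 0, "rx": 0, "ry": 0, "rz": 0, "fingers": 0.2},
  {"tx": 0, "ty": 0, "tz": 0, "rx": 0, "ry": 0, "rz": 0, "fingers": 0},
  {"tx": 0, "ty": 0, "tz": 0, "rx": 0, "ry": 0, "rz": 0, "fingers": 0},
  {"tx": 0, "ty": 0, "tz": 0.01, "rx": 0, "ry": 0, "rz": 0, "fingers": 0},
  {"tx": 0, "ty": 0, "tz": 0.02, "rx": 0, "ry": 0, "rz": 0, "fingers": 0},
  {"tx": 0, "ty": 0, "tz": 0.03, "rx": 0, "ry": 0, "rz": 0, "fingers": 0},
  {"tx": 0, "ty": 0, "tz": 0.03, "rx": 0, "ry": 0, "rz": 0, "fingers": 0},
  {"tx": -0.03, "ty": 0, "tz": 0.01, "rx": 0, "ry": 0, "rz": 0, "fingers": 0},
  {"tx": -0.03, "ty": 0.02, "tz": 0, "rx": 0, "ry": 0, "rz": 0, "fingers": 0},
  {"tx": -0.03, "ty": 0.02, "tz": 0, "rx": 0, "ry": 0, "rz": 0, "fingers": 0},
])

```text
time: 20.53
tool_pos: [0.4737, 0.2194, 0.3446]
ee_rot: [[0.323, 0.947, 0.003], [0.947, -0.323, 0.001], [0.002, 0.002, -1.0]]
contact_force: [0.3, 1.4, 0.1]
opening: 0.0438
grip_force: 0.0
```

>>> arm_command([
  {"tx": -0.03, "ty": 0.02, "tz": 0, "rx": 0, "ry": 0, "rz": 0, "fingers": 0},
  {"tx": -0.03, "ty": 0.03, "tz": 0, "rx": 0, "ry": 0, "rz": 0, "fingers": 0},
  {"tx": -0.02, "ty": 0.03, "tz": 0, "rx": 0, "ry": 0, "rz": 0, "fingers": 0},
  {"tx": 0, "ty": 0.03, "tz": 0, "rx": 0, "ry": 0, "rz": 0, "fingers": 0},
  {"tx": 0, "ty": 0.03, "tz": 0, "rx": 0, "ry": 0, "rz": 0, "fingers": 0},
  {"tx": 0, "ty": 0.03, "tz": 0, "rx": 0, "ry": 0, "rz": 0, "fingers": 0},
  {"tx": 0, "ty": 0, "tz": 0, "rx": 0, "ry": 0, "rz": 0, "fingers": 0},
  {"tx": 0, "ty": 0, "tz": 0, "rx": 0, "ry": 0, "rz": 0, "fingers": 0},
  {"tx": 0, "ty": 0, "tz": 0, "rx": 0, "ry": 0, "rz": 0, "fingers": 0},
  {"tx": 0, "ty": 0, "tz": 0, "rx": 0, "ry": 0, "rz": 0, "fingers": 0},
])

```text
time: 21.37
tool_pos: [0.395, 0.3887, 0.3434]
ee_rot: [[0.321, 0.947, 0.001], [0.947, -0.321, 0.0], [0.0, 0.001, -1.0]]
contact_force: [0.1, -0.8, -0.2]
opening: 0.0435
grip_force: 0.0
```

```bash
python3 - <<'E'
from h import *
from plant import *
for k in range(2):
    t=read_camera("top");s=read_camera("scene")
    for n,c,r,zs in(("top",t,(340,190,430,275),(.253,.187,.165)),("scene",s,(310,110,400,215),(.233,.187,.16))):
        for ce,st in blobs(mask(c["img"],(0,90,50),(22,255,255)),r,8): print(n,ce.round(1),st,[ray(c,[ce],z)[0][:2].round(3).tolist() for z in zs])
E
```

```text
top [369.1 214.8] [25 21  9 10 61] [[0.562, 0.185], [0.574, 0.172], [0.578, 0.168]]
top [397.3 228.5] [ 50  34  16  10 150] [[0.531, 0.125], [0.541, 0.108], [0.545, 0.102]]
top [378.9 251.9] [37 60  5  5 18] [[0.481, 0.167], [0.488, 0.153], [0.491, 0.148]]
top [398.5 262.5] [50 69 17  7 86] [[0.458, 0.126], [0.463, 0.109], [0.465, 0.103]]
scene [350.5 112.8] [39  0  4  9 20] [[0.729, -0.068], [0.783, -0.125], [0.816, -0.159]]
scene [348.3 165.2] [33 51 12  9 76] [[0.5, 0.154], [0.544, 0.107], [0.569, 0.08]]
scene [310.8 177.2] [ 0 65  3  6 12] [[0.522, 0.287], [0.567, 0.247], [0.593, 0.223]]
scene [363.6 183.5] [ 47  67  13  16 101] [[0.405, 0.18], [0.444, 0.135], [0.467, 0.108]]
scene [349.2 186.5] [38 75  3  4 10] [[0.42, 0.224], [0.46, 0.181], [0.483, 0.156]]
top [369.1 214.7] [26 21  8  9 59] [[0.562, 0.185], [0.574, 0.172], [0.579, 0.168]]
top [397.4 228.6] [ 50  34  16  10 149] [[0.531, 0.125], [0.541, 0.108], [0.545, 0.102]]
top [378.9 251.9] [37 60  5  5 18] [[0.481, 0.167], [0.488, 0.153], [0.491, 0.148]]
top [398.5 262.5] [50 69 17  7 87] [[0.458, 0.126], [0.463, 0.109], [0.465, 0.103]]
scene [350.4 112.7] [39  0  4  9 21] [[0.729, -0.068], [0.784, -0.125], [0.816, -0.159]]
scene [347.8 123.7] [37 10  3  8 10] [[0.68, -0.01], [0.733, -0.065], [0.763, -0.097]]
scene [348.3 165.2] [33 51 12  9 77] [[0.5, 0.154], [0.544, 0.107], [0.57, 0.08]]
scene [310.8 177.4] [ 0 65  3  6 13] [[0.521, 0.288], [0.566, 0.248], [0.592, 0.224]]
scene [363.6 183.5] [ 47  67  13  16 100] [[0.405, 0.18], [0.444, 0.135], [0.467, 0.108]]
scene [349.1 186.4] [38 75  3  4 11] [[0.421, 0.224], [0.461, 0.181], [0.484, 0.156]]
```

The scoop hangs still: its wood top is at (0.562,0.185) at z 0.25. The hopper, pointer and gate are unchanged, so I hand in.

```bash
python3 -c "
from plant import *
print(finish_job())"
```

```text
the job is handed in; nothing more can be done
None
```

I handed the job in at about 21.5 s; the verdict was not shown. By my camera checks the hopper is locked at its stop, the bean gate is fully open and the scoop hangs by its hook on the hopper's rim. I did not re-check the bystanders by camera at the end, but no move went near them.

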